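Set the bottling stand's height stop on the sample jar

TASK

Set the bottling stand to the sample jar: gently lower the sliding stop rod until its foot rests on the jar's lid, without pressing hard on the glass jar or shifting it, then swing the clamp lever round until it is tight, so that the stop is locked there still touching the lid. Leave the jar in its place and the other things on the counter alone.

Things in the scene. Friction and masses are not known exactly. Their poses are not given: they have to be found in the camera images.
- stop_cap (a point): centre of the top of the round dark steel cap (34 mm diameter, 10 mm thick) on the vertical stop rod: a 14 mm square steel bar sliding through the stand's grey head. It stays where it is left; pushing down on the cap takes about 2.5 N, lifting 7.5 N. Axes as the stand's: column on the +y side of the rod, clamp on the -y side, z up
- stop (a joint): how far the stop rod is down from its upper end, m, 0 to 0.075, growing downward. Its round foot (26 mm, thin rubber sole giving 1 mm per 10 N) is screwed in by a differing amount: sole to cap top is anything from 125 to 137 mm, and the sole starts 10 to 62 mm above the lid, so feel for the contact. Over 20 N on the jar is too much
- jar_lid (a point): centre of the top of the steel lid of the sample jar: a closed glass jar of 70 mm diameter and 105 mm height, 0.4 kg, loose, standing on the stand's 12 mm thick base plate under the stop rod, within 6 mm of its axis
- lever_knob (a point): centre of the top of the upright black knob at the outer end of the clamp lever: 16 to 18 mm diameter over its upper 30 mm, standing 39 mm above the lever's flat steel arm (7 mm thick, 14 mm wide). The knob's axis is vertical, 78 mm from the lever's pivot
- lever_pivot (a point): point on the lever's vertical turning axis, level with the top of the lever's arm, beside the stop rod
- clamp (a joint): angle of the clamp lever, rad, 0 (loose, pointing to the stand's -x side) to 1.78 (end stop, over the -y side); grows anticlockwise seen from above; starts at 0 to 0.6. Turns freely up to about 1.05, then its eccentric presses a brass shoe on the rod and it stiffens to some 2 to 4 N at the knob; tight is beyond 1.6. It stays where it is left and then holds the rod fast

How it is judged:
By the outcome, as a careful person would: the job done as asked, in the order asked, and still so for the second after the job is handed in, with the robot touching nothing.
It also fails if it takes over 51 s, if anything falls off the work surface, if the arm or the gripper's body presses on something with over 40 N, if the wrist force passes 120 N, or if a joint passes its speed limit or range.

ROBOT

A 6-joint arm with a two-finger parallel gripper is mounted at the origin on the work surface. World frame = base frame: x ahead of the robot, y to its left, z up, the work surface at z = 0. Lengths are in m, angles in rad, forces in N, time in s.
With the tool pointing down it reaches from about 0.3 to 0.825 m from the base axis. Payload 5.4 kg.
Tool frame: the origin (TCP) lies midway between the tips of the shut fingers; the grasp point (between the pads) lies bot.pinch_z behind it (bot.pinch_z is the distance from the TCP to the grasp point, in m); z points along the fingers, y is the line along which they close (so a half turn about z gives the same grasp; the last joint's range is limited). The gripper opens to 92 mm and grips with 3 to 60 N. Pads are 20 mm wide; open, the fingers measure 128 mm over their backs; the gripper's body (75 mm by 189 mm) begins 69 mm behind the grasp point.
Start: joints at [-1.372, 0.158, 1.597, -0, 1.386, -0.21], TCP at [0.229, -0.528, 0.215] pointing down, gripper open.
Joint ranges: [-2.91, 2.91], [-0.94, 2.29], [0.18, 2.7], [-1.29, 4.43], [0.17, 2.64], [-3, 3]. Speed limits (rad/s): [2.57, 2.57, 3.14, 3.14, 3.14, 3.14].

INTERFACE

Orientations are given as a unit quaternion [w, x, y, z].
In Python, from plant import read_state, optics, bot gives the robot as it stands. The module is installed in compiled form; this text tells all that it offers.
- The arm moves only by the tool apply_moves, never from a script. Its argument "steps" is a list of rows, each a list of 2 entries, a list of its own where there are three numbers: the shift along the world's x, y, z in units of 40 mm (1.0 is 40 mm), then the turn about the world's z in units of 5 degrees (1.0 is 5 degrees). In form: [[[x, y, z], twist], ...]. A call has exactly 10 rows; each row is the pose to reach, as a shift and turn from the pose commanded when the call began; what a row does not reach only later rows make up. A row lasts 1/10 s, in which the tool goes at most 50 mm and 8.59 degrees, less where a joint would pass 70% of its speed; a pose out of reach is approached as far as the arm can. A call with a gripper value outside its range is refused whole. "grip" is the opening in per cent of the stroke, from 0 (shut) to 100 (fully open), set as the call begins (left out, the last holds). The fingers move at their own pace and stop on an object; "force" is the grip in N (left out, the last holds). Time passes only in rows, so rows that repeat a pose let the fingers close, or fill a call up. It gives the time, the measured TCP pose, the force, the opening and the grip force at its end, in the units of the state.
- read_state(): the state, without advancing time (a new reading comes with each control period).
- optics.capture(name): name is "scene" or "top"; returns a dict with "image" (480x640x3 uint8, red, green, blue), "intrinsics" (3x3 intrinsics, pixels), "R" (3x3) and "t" (3): a world point X has camera coordinates R X + t. Camera axes: x right, y down, z forward; pixel columns grow to the right and rows downward; lengths in m; the calibration is good to about 2 mm. A picture is of the moment at which its call begins. There is no depth.
- bot.close_job(): hands the job in; it is judged then, once.
The state is a dict: "time_s": time; "joints": joint angles; "dq": joint speeds; "tau": joint torques, N m; "position": TCP position; "orientation": TCP orientation; "wrist_force": force on the tool from outside, world axes, zero at the start; "ft_torque": the same for the moment, N m; "grip_width": finger opening in m; "gripper_force": force on a finger pad.
Only numpy, scipy, OpenCV 4.12 (cv2) and the standard library are available. Lean on these libraries where they do the work, as an engineer would, in place of code of your own. Each camera call takes 0.05 s, during which the arm holds its last target. There are 200 camera calls.

## Working session

There is one attempt and no reset: what is moved stays moved. The work goes in short steps, Python scripts to look and compute and a tool call to move; the robot and the scene stay as the last step left them, time stands still between calls to the robot, and variables do not carry over. Pictures are saved under pics/ and viewed, at most 10 in all, crops included, and the job is handed in when it is done.

Besides the shell and the picture viewer there is one more tool, called after ">>>" as name(argument=value, ...), one argument or row to a line, values as JSON. apply_moves: Moves the arm, as the interface text tells. Its arguments: {"type":"object","properties":{"steps":{"type":"array","items":{"type":"array"}},"grip":{"type":"number"},"force":{"type":"number"}},"required":["steps"]}

```bash
mkdir -p pics
python3 - <<'E'
from plant import read_state, optics, bot
import cv2
s=read_state();print(s['time_s'],s['position'],s['orientation'],s['grip_width'],bot.pinch_z)
for n in('scene','top'):
    c=optics.capture(n);cv2.imwrite(f'pics/{n}0.png',c['image'][:,:,::-1]);print(n,c['intrinsics'].tolist(),c['R'].round(4).tolist(),c['t'].round(4).tolist(),(-c['R'].T@c['t']).round(3))
E
```

```text
0.0 [ 0.22840342 -0.52702849  0.21363975] [-9.16070170e-04  9.79184318e-01  2.02971014e-01 -3.81813556e-06] 0.09204727201510292 0.0187
scene [[464.1401570619414, 0.0, 325.0058061478759], [0.0, 464.1401570619414, 242.482249781909], [0.0, 0.0, 1.0]] [[-0.7497, 0.6618, 0.0014], [0.4658, 0.5292, -0.7092], [-0.4701, -0.531, -0.705]] [0.4116, -0.1145, 1.1314] [0.894 0.389 0.716]
top [[483.1263055525706, 0.0, 318.5676482076153], [0.0, 483.1263055525706, 233.8493959626708], [0.0, 0.0, 1.0]] [[-0.0242, -0.9997, 0.0066], [-0.9867, 0.0228, -0.161], [0.1608, -0.0104, -0.9869]] [0.0511, 0.5831, 0.8227] [0.444 0.046 0.905]
```

View pics/scene0.png

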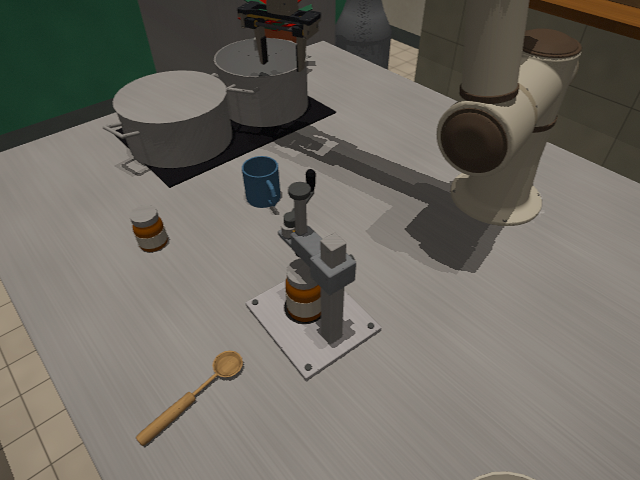

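View pics/top0.png

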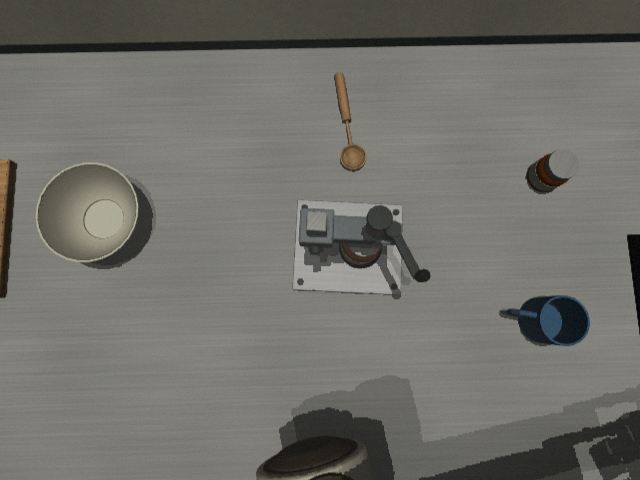

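The scene view shows the rod cap at about (300,190) and the knob at (311,173). In the top view the cap is at (379,218) and the knob at (422,276), with the stand's axes close to the world's. Next I'll take enlarged crops for exact pixels.

Run:
```python
import cv2,numpy as np
a=cv2.imread('pics/scene0.png')[150:290,250:400];b=cv2.imread('pics/top0.png')[190:305,285:440]
a=cv2.resize(a,None,fx=4,fy=4,interpolation=cv2.INTER_CUBIC);a=a[:,:400] if 0 else a
cv2.imwrite('pics/cs.png',a);b=cv2.resize(b,None,fx=5,fy=5,interpolation=cv2.INTER_CUBIC);cv2.imwrite('pics/ct.png',b);print(a.shape,b.shape)
```

```text
(560, 600, 3) (575, 775, 3)
```

View pics/cs.png

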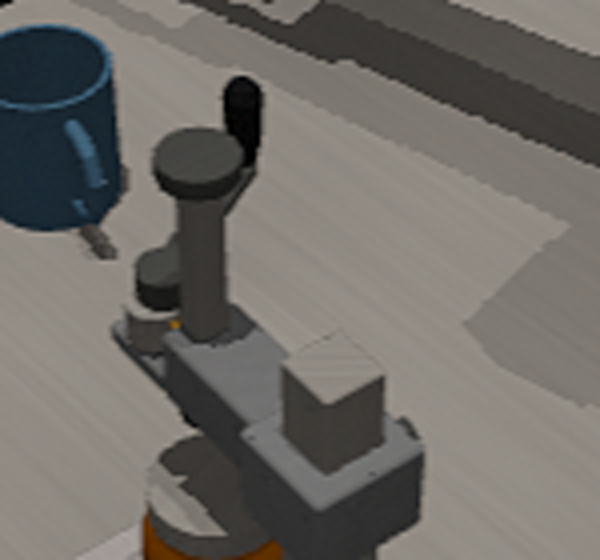

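View pics/ct.png

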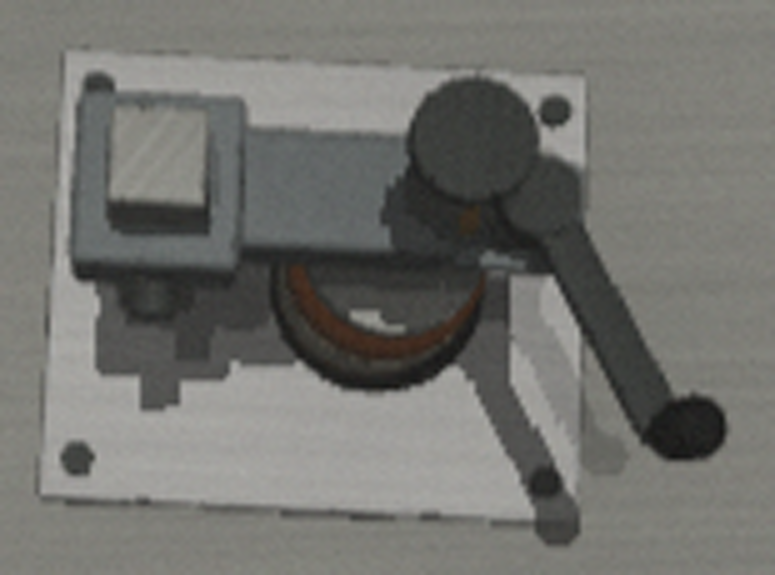

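The crops give these pixels:

| Feature | Scene px | Top px |
|---|---|---|
| Cap top | (299.4,188.8) | (380,217.4) |
| Knob top | (310.8,171.5) | (423.8,275) |
| Hub | (292.5,216) | (393.2,229) |

The jar stands under the rod.

```bash
cat > h.py <<'E'
import numpy as np,cv2
from plant import read_state,optics,bot
C={n:optics.capture(n) for n in('scene','top')}
P={n:C[n]['intrinsics']@np.c_[C[n]['R'],C[n]['t']] for n in C}
def tri(s,t):
    X=cv2.triangulatePoints(P['scene'],P['top'],np.array(s,float).reshape(2,1),np.array(t,float).reshape(2,1)).ravel();X=X[:3]/X[3]
    e=[np.linalg.norm((lambda q:q[:2]/q[2])(P[n]@np.r_[X,1])-p) for n,p in(('scene',s),('top',t))]
    return X.round(4),np.round(e,1)
def plane(n,p,z):
    c=C[n];d=c['R'].T@np.linalg.solve(c['intrinsics'],[*p,1]);o=-c['R'].T@c['t'];return (o+d*(z-o[2])/d[2]).round(4)
E
python3 - <<'E'
from h import *
cap=tri((299.4,188.8),(380,217.4));k=tri((310.8,171.5),(423.8,275));h=tri((292.5,216),(393.2,229))
print(cap,k,h)
print(np.linalg.norm(k[0][:2]-h[0][:2]))
q=lambda x,y:(285+x/5,190+y/5)
for p in((65,50),(588,75),(40,495),(578,523)):print(plane('top',q(*p),.012))
print(plane('top',q(541,195),h[0][2]), plane('scene',(299.4,188.8),cap[0][2]))
E
```

```text
(array([ 0.5642, -0.0404,  0.2904]), array([0., 0.])) (array([ 0.4911, -0.1017,  0.2526]), array([0.2, 0.2])) (array([ 0.5605, -0.0685,  0.2164]), array([0.6, 0.6]))
0.07693243789195818
[0.6557 0.0743 0.012 ]
[ 0.6415 -0.1236  0.012 ]
[0.4882 0.0864 0.012 ]
[ 0.4732 -0.1111  0.012 ]
[ 0.5611 -0.0692  0.2164] [ 0.5642 -0.0404  0.2904]
```

All checks hold: knob to pivot is 77 mm (text: 78), and the clamp starts at about 0.52 rad. The stand is turned about -4°. I expect lid contact with the cap top at z of about 0.242–0.254. Now going above the cap with the fingers shut.

>>> apply_moves(
  steps=[
    [[0,0,1.2],0],
    [[0,0,2.7],0],
    [[0.6,0.9,2.7],0],
    [[1.2,1.8,2.7],0],
    [[1.9,2.7,2.7],0],
    [[2.5,3.6,2.7],0],
    [[3.1,4.5,2.7],0],
    [[3.7,5.4,2.7],0],
    [[4.3,6.3,2.7],0],
    [[5,7.2,2.7],0],
  ],
  grip=0,
  force=20,
)

```text
time_s: 1.2
position: [0.429, -0.238, 0.3226]
orientation: [0.0, 0.979, 0.203, -0.0]
wrist_force: [1.0, -0.4, 0.1]
grip_width: 0.0139
gripper_force: 0.0
```

>>> apply_moves(
  steps=[
    [[0.6,0.9,0],0],
    [[1.2,1.8,0],0],
    [[1.8,2.7,0],0],
    [[2.4,3.6,0],0],
    [[2.9,4.3,0],0],
    [[3.2,4.7,0],0],
    [[3.4,4.95,0],0],
    [[3.4,4.95,0],0],
    [[3.4,4.95,0],0],
    [[3.4,4.95,0],0],
  ],
)

```text
time_s: 2.2
position: [0.5641, -0.0426, 0.3226]
orientation: [0.0, 0.979, 0.202, -0.0]
wrist_force: [0.2, 0.3, -0.2]
grip_width: 0.0006
gripper_force: 0.0
```

Run:
```python
from h import *
s=read_state();print(s['time_s'],s['position'],s['orientation'].round(3) if hasattr(s['orientation'],'round') else s['orientation'],s['wrist_force'],s['ft_torque'],s['joints'])
print(tri((333.3,241.8),(317,221)))
a=cv2.resize(C['scene']['image'][100:300,200:400],None,fx=3,fy=3);b=cv2.resize(C['top']['image'][150:310,260:460],None,fx=3,fy=3)
cv2.imwrite('pics/c2.png',a[:,:,::-1])
```

```text
2.3 [ 0.56419028 -0.04252936  0.32274948] [0.    0.979 0.202 0.   ] [ 0.44220962 -0.64658701  0.59911811] [ 0.00914068  0.02633607 -0.01872995] [-2.88678349e-01  8.55500180e-02  1.46550178e+00 -1.63774237e-04
  1.59037579e+00  8.74742642e-01]
(array([0.57  , 0.0411, 0.245 ]), array([0., 0.]))
```

View pics/c2.png

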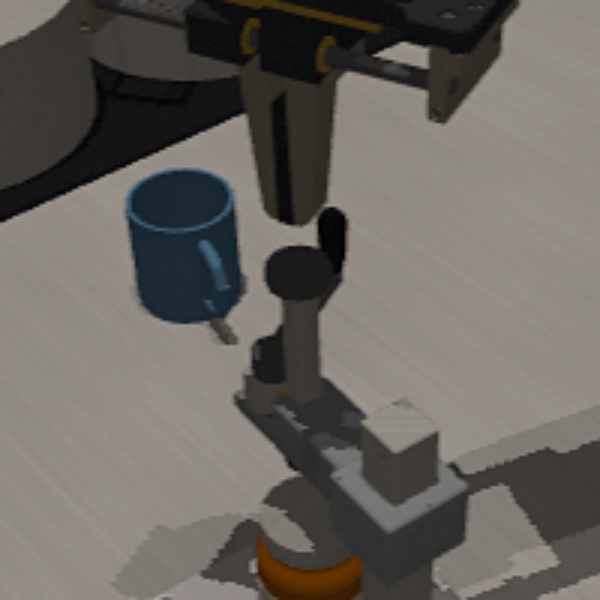

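The shut fingertips hang right over the cap at crop (297,270), and the cap is clear of everything. Column top is at 0.245, so the gripper body clears it. Going down onto the cap.

>>> apply_moves(
  steps=[
    [[0,0.05,-0.3],0],
    [[0,0.05,-0.6],0],
    [[0,0.05,-0.7],0],
    [[0,0.05,-0.75],0],
    [[0,0.05,-0.8],0],
    [[0,0.05,-0.85],0],
    [[0,0.05,-0.9],0],
    [[0,0.05,-1.0],0],
    [[0,0.05,-1.1],0],
    [[0,0.05,-1.2],0],
  ],
)

```text
time_s: 3.3
position: [0.5647, -0.0397, 0.2743]
orientation: [0.0, 0.979, 0.203, 0.0]
wrist_force: [-0.8, -0.1, 3.4]
grip_width: 0.0009
gripper_force: 1.4
```

>>> apply_moves(
  steps=[
    [[0,0,-0.05],0],
    [[0,0,-0.1],0],
    [[0,0,-0.15],0],
    [[0,0,-0.2],0],
    [[0,0,-0.25],0],
    [[0,0,-0.3],0],
    [[0,0,-0.3],0],
    [[0,0,-0.3],0],
    [[0,0,-0.3],0],
    [[0,0,-0.3],0],
  ],
)

```text
time_s: 4.3
position: [0.5643, -0.0395, 0.2622]
orientation: [-0.0, 0.979, 0.203, -0.0]
wrist_force: [0.1, -0.2, 0.1]
grip_width: 0.0005
gripper_force: 0.0
```

>>> apply_moves(
  steps=[
    [[0,0,-0.015],0],
    [[0,0,-0.03],0],
    [[0,0,-0.045],0],
    [[0,0,-0.06],0],
    [[0,0,-0.07],0],
    [[0,0,-0.08],0],
    [[0,0,-0.09],0],
    [[0,0,-0.1],0],
    [[0,0,-0.11],0],
    [[0,0,-0.12],0],
  ],
)

```text
time_s: 5.3
position: [0.5645, -0.0396, 0.2577]
orientation: [-0.0, 0.979, 0.203, -0.0]
wrist_force: [-2.3, 0.2, 1.9]
grip_width: 0.0004
gripper_force: 1.3
```

>>> apply_moves(
  steps=[
    [[0,0,-0.003],0],
    [[0,0,-0.006],0],
    [[0,0,-0.009],0],
    [[0,0,-0.012],0],
    [[0,0,-0.015],0],
    [[0,0,-0.018],0],
    [[0,0,-0.021],0],
    [[0,0,-0.024],0],
    [[0,0,-0.027],0],
    [[0,0,-0.03],0],
  ],
)

```text
time_s: 6.3
position: [0.5646, -0.0396, 0.2566]
orientation: [-0.0, 0.979, 0.203, 0.0]
wrist_force: [-1.9, 0.5, 2.5]
grip_width: 0.0002
gripper_force: 1.3
```

>>> apply_moves(
  steps=[
    [[0,0,-0.003],0],
    [[0,0,-0.006],0],
    [[0,0,-0.009],0],
    [[0,0,-0.012],0],
    [[0,0,-0.015],0],
    [[0,0,-0.018],0],
    [[0,0,-0.021],0],
    [[0,0,-0.024],0],
    [[0,0,-0.027],0],
    [[0,0,-0.03],0],
  ],
)

```text
time_s: 7.3
position: [0.5645, -0.0396, 0.2554]
orientation: [0.0, 0.979, 0.203, -0.0]
wrist_force: [-1.5, 0.8, 2.7]
grip_width: 0.0003
gripper_force: 1.3
```

>>> apply_moves(
  steps=[
    [[0,0,-0.003],0],
    [[0,0,-0.006],0],
    [[0,0,-0.009],0],
    [[0,0,-0.012],0],
    [[0,0,-0.015],0],
    [[0,0,-0.018],0],
    [[0,0,-0.021],0],
    [[0,0,-0.024],0],
    [[0,0,-0.027],0],
    [[0,0,-0.03],0],
  ],
)

```text
time_s: 8.3
position: [0.5645, -0.0396, 0.2542]
orientation: [-0.0, 0.979, 0.203, -0.0]
wrist_force: [-2.0, 1.0, 2.7]
grip_width: 0.0007
gripper_force: 1.3
```

>>> apply_moves(
  steps=[
    [[0,0,-0.003],0],
    [[0,0,-0.006],0],
    [[0,0,-0.009],0],
    [[0,0,-0.012],0],
    [[0,0,-0.015],0],
    [[0,0,-0.018],0],
    [[0,0,-0.021],0],
    [[0,0,-0.024],0],
    [[0,0,-0.027],0],
    [[0,0,-0.03],0],
  ],
)

```text
time_s: 9.3
position: [0.5645, -0.0396, 0.253]
orientation: [-0.0, 0.979, 0.203, 0.0]
wrist_force: [-2.4, 1.5, 2.7]
grip_width: 0.0005
gripper_force: 1.3
```

>>> apply_moves(
  steps=[
    [[0,0,-0.003],0],
    [[0,0,-0.006],0],
    [[0,0,-0.009],0],
    [[0,0,-0.012],0],
    [[0,0,-0.015],0],
    [[0,0,-0.018],0],
    [[0,0,-0.021],0],
    [[0,0,-0.024],0],
    [[0,0,-0.027],0],
    [[0,0,-0.03],0],
  ],
)

```text
time_s: 10.3
position: [0.5646, -0.0396, 0.2521]
orientation: [0.0, 0.979, 0.203, 0.0]
wrist_force: [-3.2, 0.9, 5.3]
grip_width: 0.0004
gripper_force: 2.7
```

Force has risen from 2.7 to 5.3 N, so the sole is on the lid. A small confirming step.

>>> apply_moves(
  steps=[
    [[0,0,-0.002],0],
    [[0,0,-0.004],0],
    [[0,0,-0.006],0],
    [[0,0,-0.006],0],
    [[0,0,-0.006],0],
    [[0,0,-0.006],0],
    [[0,0,-0.006],0],
    [[0,0,-0.006],0],
    [[0,0,-0.006],0],
    [[0,0,-0.006],0],
  ],
)

```text
time_s: 11.3
position: [0.5646, -0.0396, 0.252]
orientation: [0.0, 0.979, 0.203, 0.0]
wrist_force: [-3.7, 1.2, 6.4]
grip_width: 0.0004
gripper_force: 2.9
```

Contact is confirmed at about 4 N on the lid. Lifting off straight up and going over the knob with the fingers half open.

>>> apply_moves(
  steps=[
    [[0,0,0.05],0],
    [[0,0,0.4],0],
    [[0,0,1.2],0],
    [[-0.2,-0.2,1.6],0],
    [[-0.9,-0.8,1.6],0],
    [[-1.5,-1.3,1.6],0],
    [[-1.84,-1.56,1.6],0],
    [[-1.84,-1.56,1.6],0],
    [[-1.84,-1.56,1.6],0],
    [[-1.84,-1.56,1.6],0],
  ],
  grip=50,
)

```text
time_s: 12.3
position: [0.4914, -0.1017, 0.3157]
orientation: [0.0, 0.979, 0.203, 0.0]
wrist_force: [0.3, 0.3, 0.1]
grip_width: 0.046
gripper_force: 0.0
```

Run:
```python
from h import *
s=read_state();print(s['time_s'],s['position'],s['wrist_force'],s['grip_width'])
a=cv2.resize(C['scene']['image'][100:300,220:400],None,fx=3,fy=3);b=cv2.resize(C['top']['image'][160:300,330:460],None,fx=3,fy=3)
o=np.zeros((600,540+390-130,3),np.uint8);o[:,:540]=a;o[:420,540:]=b[:,-260:] if 0 else cv2.resize(b,(260,420))
cv2.imwrite('pics/c3.png',o[:,:,::-1])
```

```text
12.4 [ 0.49138477 -0.10158373  0.31546975] [-0.70053065 -0.30103833 -0.62441438] 0.04587583484642487
```

View pics/c3.png

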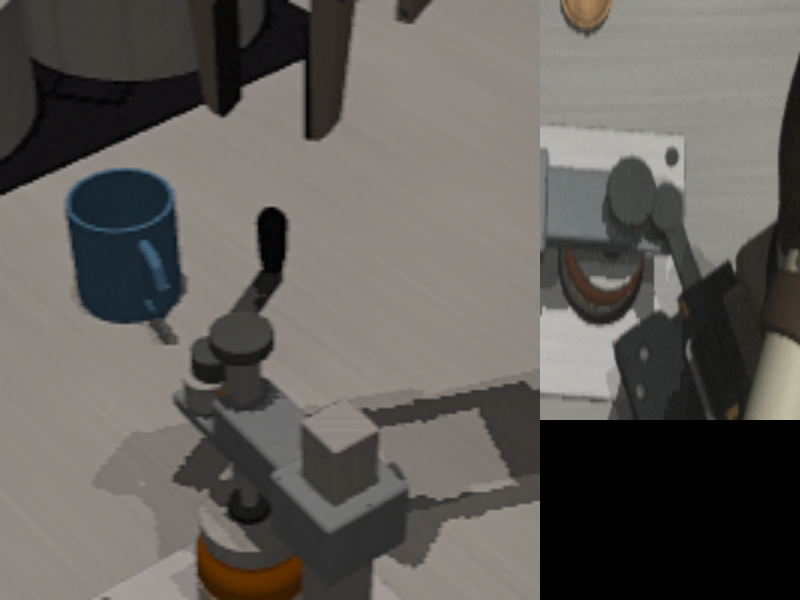

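The foot sits on the lid at crop (248,505). The open fingers straddle the knob, with tips at (220,110) and (320,135) and the knob below at (271,215). Descending and gripping lightly.

>>> apply_moves(
  steps=[
    [[0,0,-0.6],0],
    [[0,0,-1.1],0],
    [[0,0,-1.5],0],
    [[0,0,-1.8],0],
    [[0,0,-2.0],0],
    [[0,0,-2.15],0],
    [[0,0,-2.25],0],
    [[0,0,-2.3],0],
    [[0,0,-2.3],0],
    [[0,0,-2.3],0],
  ],
)

```text
time_s: 13.4
position: [0.4912, -0.1021, 0.2241]
orientation: [0.0, 0.979, 0.203, 0.0]
wrist_force: [0.7, -0.1, 0.8]
grip_width: 0.0462
gripper_force: 0.0
```

>>> apply_moves(
  steps=[
    [[0,0,0],0],
    [[0,0,0],0],
    [[0,0,0],0],
    [[0,0,0],0],
    [[0,0,0],0],
    [[0,0,0],0],
    [[0,0,0],0],
    [[0,0,0],0],
    [[0,0,0],0],
    [[0,0,0],0],
  ],
  grip=0,
  force=8,
)

```text
time_s: 14.4
position: [0.4909, -0.1021, 0.2236]
orientation: [0.0, 0.979, 0.203, -0.0]
wrist_force: [-0.4, 0.4, 0.9]
grip_width: 0.0168
gripper_force: 8.0
```

Run:
```python
import numpy as np
from plant import read_state
s=read_state();p=s['position'];print(s['time_s'],p,s['wrist_force'],s['grip_width'])
v=np.array([.5611,-.0692]);d=np.array(p[:2])-v;a0=np.degrees(np.arctan2(d[1],d[0]))%360;print(a0,np.hypot(*d),'clamp',np.radians(a0-175.9))
for t in range(0,78,5):
    a=np.radians(a0+t);q=v+np.hypot(*d)*np.array([np.cos(a),np.sin(a)]);print(t,((q-p[:2])/.04).round(2),round(t/5,1))
```

```text
14.4 [ 0.49094738 -0.10209234  0.22362021] [-0.37863427  0.43569745  0.91331186] 0.01676312405093959
205.12039335447346 0.07748094323976175 clamp 0.5099920727634324
0 [0. 0.] 0.0
5 [ 0.08 -0.15] 1.0
10 [ 0.17 -0.29] 2.0
15 [ 0.27 -0.43] 3.0
20 [ 0.39 -0.55] 4.0
25 [ 0.51 -0.66] 5.0
30 [ 0.65 -0.77] 6.0
35 [ 0.79 -0.86] 7.0
40 [ 0.94 -0.93] 8.0
45 [ 1.1 -1. ] 9.0
50 [ 1.26 -1.05] 10.0
55 [ 1.42 -1.09] 11.0
60 [ 1.59 -1.11] 12.0
65 [ 1.76 -1.11] 13.0
70 [ 1.93 -1.11] 14.0
75 [ 2.09 -1.08] 15.0
```

Gripped at 16.8 mm, matching the knob's size. Swinging along the arc.

>>> apply_moves(
  steps=[
    [[0.04,-0.08],0.5],
    [[0.08,-0.15],1],
    [[0.12,-0.22],1.5],
    [[0.17,-0.29],2],
    [[0.22,-0.36],2.5],
    [[0.27,-0.43],3],
    [[0.33,-0.49],3.5],
    [[0.39,-0.55],4],
    [[0.45,-0.61],4.5],
    [[0.51,-0.66],5],
  ],
)

```text
schema error: expected 3 numbers
```

>>> apply_moves(
  steps=[
    [[0.04,-0.08,0],0.5],
    [[0.08,-0.15,0],1],
    [[0.12,-0.22,0],1.5],
    [[0.17,-0.29,0],2],
    [[0.22,-0.36,0],2.5],
    [[0.27,-0.43,0],3],
    [[0.33,-0.49,0],3.5],
    [[0.39,-0.55,0],4],
    [[0.45,-0.61,0],4.5],
    [[0.51,-0.66,0],5],
  ],
)

```text
time_s: 15.4
position: [0.5112, -0.1291, 0.2237]
orientation: [0.0, 0.912, 0.411, -0.0]
wrist_force: [-1.9, -3.1, 0.3]
grip_width: 0.0171
gripper_force: 8.0
```

>>> apply_moves(
  steps=[
    [[0.07,-0.08,0],0.5],
    [[0.14,-0.13,0],1],
    [[0.21,-0.18,0],1.5],
    [[0.28,-0.22,0],2],
    [[0.35,-0.27,0],2.5],
    [[0.43,-0.3,0],3],
    [[0.51,-0.34,0],3.5],
    [[0.59,-0.37,0],4],
    [[0.67,-0.4,0],4.5],
    [[0.75,-0.42,0],5],
  ],
)

```text
time_s: 16.4
position: [0.5409, -0.1459, 0.2236]
orientation: [0.0, 0.801, 0.598, -0.001]
wrist_force: [-3.7, -2.2, 1.8]
grip_width: 0.017
gripper_force: 8.0
```

>>> apply_moves(
  steps=[
    [[0.08,-0.03,0],0.5],
    [[0.16,-0.05,0],1],
    [[0.24,-0.07,0],1.5],
    [[0.33,-0.08,0],2],
    [[0.41,-0.08,0],2.5],
    [[0.5,-0.08,0],3],
    [[0.58,-0.08,0],3.5],
    [[0.65,-0.08,0],4],
    [[0.65,-0.08,0],4],
    [[0.65,-0.08,0],4],
  ],
)

```text
time_s: 17.4
position: [0.567, -0.1495, 0.2236]
orientation: [0.0, 0.686, 0.727, -0.001]
wrist_force: [-2.2, -5.1, 1.3]
grip_width: 0.0163
gripper_force: 8.0
```

Run:
```python
import numpy as np
from plant import read_state
s=read_state();p=s['position'];print(s['time_s'],p,s['wrist_force'],s['grip_width'])
v=np.array([.5611,-.0692]);d=np.array(p[:2])-v;a0=np.degrees(np.arctan2(d[1],d[0]))%360;print(a0,np.hypot(*d),'clamp',np.radians(a0-175.9))
```

```text
17.4 [ 0.56699911 -0.14946599  0.22361507] [-2.21971551 -5.07269409  1.27255536] 0.016286447902266285
274.20336901959877 0.08048247025578346 clamp 1.7157174551949885
```

The clamp reads about 1.72. The force on the tool is still outward, so I'll ease out slightly and push on until the end stop is felt.

>>> apply_moves(
  steps=[
    [[0.01,-0.02,0],0],
    [[0.02,-0.03,0],0],
    [[0.04,-0.03,0],0.2],
    [[0.06,-0.03,0],0.4],
    [[0.08,-0.03,0],0.5],
    [[0.1,-0.03,0],0.6],
    [[0.1,-0.03,0],0.6],
    [[0.1,-0.03,0],0.6],
    [[0.1,-0.03,0],0.6],
    [[0.1,-0.03,0],0.6],
  ],
)

```text
time_s: 18.4
position: [0.5714, -0.1494, 0.2235]
orientation: [-0.0, 0.666, 0.746, 0.0]
wrist_force: [0.7, -1.3, -0.1]
grip_width: 0.0167
gripper_force: 8.0
```

Run:
```python
from h import *
s=read_state();print(s['time_s'],s['position'],s['wrist_force'],s['grip_width'])
a=cv2.resize(C['scene']['image'][120:300,220:350],None,fx=3,fy=3);b=cv2.resize(C['top']['image'][160:300,330:460],None,fx=3,fy=3)
o=np.zeros((540,780,3),np.uint8);o[:,:390]=a;o[:420,390:]=b
cv2.imwrite('pics/c4.png',o[:,:,::-1])
```

```text
18.5 [ 0.571387   -0.14940868  0.22347766] [-0.09654891 -0.45746791 -1.12138865] 0.01671588970785235
```

View pics/c4.png

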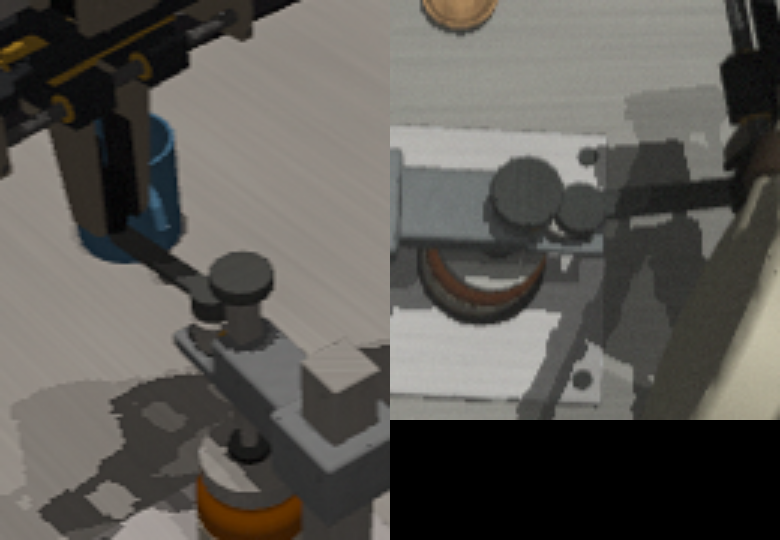

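The lever now points past the stand's -y side, with the arm running from (580,207) to (735,190) in the right half. The foot is still on the lid and the jar looks undisturbed. The measured angle is about 1.77. Releasing and lifting straight up, then withdrawing.

>>> apply_moves(
  steps=[
    [[0,0,0],0],
    [[0,0,0],0],
    [[0,0,0],0],
    [[0,0,0],0],
    [[0,0,0.4],0],
    [[0,0,1],0],
    [[0,0,1.8],0],
    [[0,0,2.8],0],
    [[0,0,3.5],0],
    [[0,0,3.5],0],
  ],
  grip=45,
)

```text
time_s: 19.5
position: [0.573, -0.1503, 0.3692]
orientation: [0.005, 0.666, 0.746, 0.001]
wrist_force: [0.8, 0.3, -0.7]
grip_width: 0.0416
gripper_force: 0.0
```

>>> apply_moves(
  steps=[
    [[-0.4,-0.8,0],0],
    [[-0.8,-1.6,0],0],
    [[-1.2,-2.4,0],0],
    [[-1.6,-3.2,0],0],
    [[-2,-4,0],0],
    [[-2.4,-4.8,0],0],
    [[-2.8,-5.6,0],0],
    [[-3.2,-6.2,0],0],
    [[-3.4,-6.4,0],0],
    [[-3.4,-6.4,0],0],
  ],
)

```text
time_s: 20.5
position: [0.4345, -0.4059, 0.3624]
orientation: [-0.001, 0.667, 0.745, 0.0]
wrist_force: [-0.1, 0.5, -0.2]
grip_width: 0.0415
gripper_force: 0.0
```

Run:
```python
from h import *
s=read_state();print(s['time_s'],s['position'],s['wrist_force'])
a=cv2.resize(C['scene']['image'][150:330,240:370],None,fx=3,fy=3);b=cv2.resize(C['top']['image'][160:300,330:460],None,fx=3,fy=3)
o=np.zeros((540,780,3),np.uint8);o[:,:390]=a;o[:420,390:]=b
cv2.imwrite('pics/c5.png',o[:,:,::-1])
```

```text
20.6 [ 0.43586256 -0.40456855  0.3631373 ] [ 0.07479662 -0.06612387 -0.14134882]
```

View pics/c5.png

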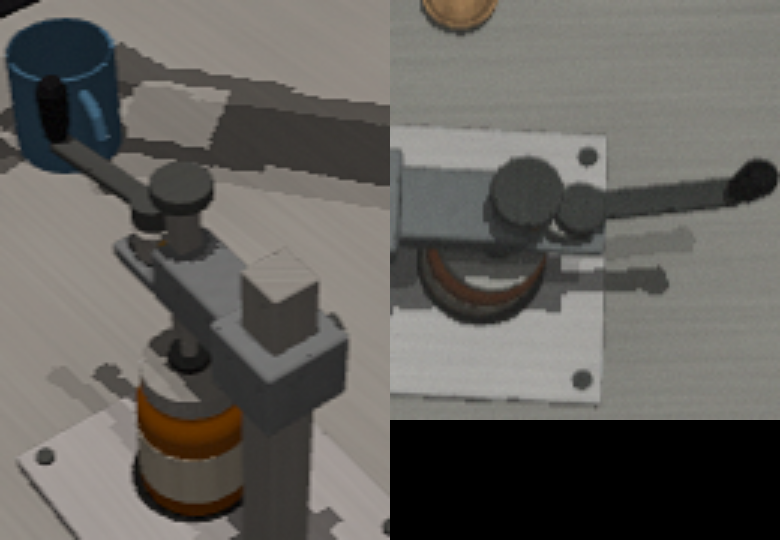

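The foot is on the lid at (188,355) and the lever knob stands free at (50,82) left and (757,178) right. A check of the angle and cap height, then hand in.

Run:
```python
from h import *
k=tri((256.7,177.3),(452.8,219));c=tri((300.3,211),(375.3,223.3));print(k,c)
d=k[0][:2]-[.5611,-.0692];a=np.degrees(np.arctan2(d[1],d[0]))%360
cl=np.radians(a-175.9);print(np.hypot(*d),cl)
if cl>1.66 and abs(c[0][2]-.252)<.004: print(bot.close_job())
```

```text
(array([ 0.568 , -0.147 ,  0.2527]), array([0.9, 0.9])) (array([ 0.5646, -0.0398,  0.2477]), array([0.2, 0.2]))
0.07810537753573692 1.7308123290362083
```

The angle is good at 1.73. My eye-read cap height is 4 mm below the touch height, so I'll compare the cap and jar pixels directly with the picture taken just before clamping.

Run:
```python
from h import *
old=cv2.resize(cv2.imread('pics/c3.png')[:,:540],(180,200),interpolation=cv2.INTER_AREA)
new=np.ascontiguousarray(C['scene']['image'][100:300,220:400,::-1])
for n,(x,y,w,h) in dict(cap=(66,100,28,20),foot=(70,160,24,16),jar=(64,170,38,28),column=(95,132,40,40)).items():
    up=lambda i:cv2.resize(i,None,fx=5,fy=5,interpolation=cv2.INTER_CUBIC)
    r=cv2.matchTemplate(up(new[max(0,y-4):y+h+4,x-4:x+w+4]),up(old[y:y+h,x:x+w]),cv2.TM_CCOEFF_NORMED)
    _,v,_,l=cv2.minMaxLoc(r);hh=min(4,y);print(n,round(v,3),(l[0]-20)/5,(l[1]-20)/5)
```

```text
cap 0.701 -0.4 1.0
foot 0.939 0.2 0.2
jar 0.99 0.0 0.0
column 0.866 0.0 0.0
```

The foot and jar have moved 0.2 px or less, so the stop is locked where it touched. The cap match was poor (0.70), probably because the lever behind it moved. Handing in.

```bash
python3 -c "
from plant import bot
print(bot.close_job())"
```

```text
the job is handed in; nothing more can be done
None
```

The job is handed in at about 21 s of the 51 s allowed: the stop rod's foot was lowered onto the lid with about 4 N, the clamp lever was swung to about 1.73 rad (tight is beyond 1.6), and the jar did not visibly move.

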